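# Shut and lock the cake carrier

### The arm

A 6-joint arm with a two-finger parallel gripper is mounted at the origin on the work surface. World frame = base frame: x ahead of the robot, y to its left, z up, the work surface at z = 0. Lengths are in m, angles in rad, forces in N, time in s.
With the tool pointing down it reaches from about 0.3 to 0.875 m from the base axis. Payload 6.4 kg.
Tool frame: the origin (TCP) lies where the fingers leave the gripper's body, on its centre line; the fingertips stand 73 mm ahead of it and the grasp point (between the pads) lies 54 mm ahead of it; z points along the fingers, y is the line along which they close (so a half turn about z gives the same grasp; the last joint's range is limited). The gripper opens to 85 mm and grips with 20 to 120 N. Pads are 22 mm wide; open, the fingers measure 114 mm over their backs; the gripper's body (76 mm by 85 mm) begins 54 mm behind the grasp point. The pads swing forward as they close: fully open they stand 13 mm farther back than shut.
Start: joints at [0.969, 0.181, 1.607, -0, 1.354, -0.206], TCP at [0.222, 0.531, 0.304] pointing down, gripper open.
Joint ranges: [-2.99, 2.99], [-0.89, 2.07], [0.3, 2.58], [-1.14, 4.28], [0, 2.63], [-3.12, 3.12]. Speed limits (rad/s): [2.57, 2.57, 3.01, 3.14, 3.14, 3.14].

### API

Orientations are given as a unit quaternion [w, x, y, z].
In Python, from bench import ctrl gives the robot as it stands.
- The arm moves only by the tool carry_out, never from a script. Its argument "steps" is one flat list of numbers, 7 for each row, row after row: the shift along the tool's x, y, z in m, then the turn, a rotation vector about the tool's x, y, z in rad, then the opening, from 0 (shut) to 1 (fully open). In form: [dx, dy, dz, wx, wy, wz, claw, dx, dy, dz, wx, wy, wz, claw, ...]. A call has 1 to 20 rows; each row is the pose to reach, as a shift and turn from the pose commanded when the call began, along the tool's axes at that moment; what a row does not reach only later rows make up. A row lasts 1/10 s, in which the tool goes at most 50 mm and 8.59 degrees, less where a joint would pass 70% of its speed; a pose out of reach is approached as far as the arm can. A call with a gripper value outside its range is refused whole. The fingers move at their own pace and stop on an object; the grip force is fixed at half the most. Time passes only in rows, so rows that repeat a pose let the fingers close. It gives the time, the measured TCP pose, the force, the opening and the grip force at its end, in the units of the state.
- ctrl.get_obs(): the state, without advancing time (a new reading comes with each control period).
- ctrl.camera(name): name is "scene" or "side" or "wrist"; returns the picture (384x512x3 uint8, red, green, blue); there is no depth.
- ctrl.camera_params(name): a dict with "vertical_fov" (degrees; the focal length in pixels is half the picture's height over the tangent of half this angle, whatever the lens; pixels are square), "cx", "cy" (the principal point, pixels), "cam_to_world" (4x4, takes a point from camera to world coordinates); the wrist camera has in their place "hand_eye" (4x4, takes a point from camera to tool coordinates, whose origin is the TCP and whose axes are the flange's). Camera axes: x right, y down, z forward; pixel columns grow to the right and rows downward; lengths in m; the calibration is good to about 2 mm. A picture is of the moment at which its call begins: read the wrist's pose just before it. camera_params takes no time and is no camera call.
- ctrl.hand_in(): hands the job in; it is judged then, once.
The state is a dict: "time_s": time; "q": joint angles; "dq": joint speeds; "joint_efforts": joint torques, N m; "eef_pos": TCP position; "eef_rot": TCP orientation; "wrist_force": force on the tool from outside, world axes, zero at the start; "torque": the same for the moment, N m; "opening": opening from 0.0 (shut) to 1.0 (fully open); "grasp_force": force on a finger pad.
Only numpy, scipy, OpenCV 4.12 (cv2) and the standard library are available. Lean on these libraries where they do the work, as an engineer would, in place of code of your own. Each camera call takes 0.05 s, during which the arm holds its last target. There are 200 camera calls.

### The job

Put the cake away: with your fingertips, gently push the half-open lid of the cake carrier fully shut from its outer side, without slamming it, and only then push both orange sliding catches on the lid outwards, each to the end of its travel under its black keeper. Nothing is to be gripped or lifted: keep off the cake and the grey inside of the lid, and leave the glasses, mug, bottle, plates and cake server where they stand.

Things in the scene. Friction and masses are not known exactly. Their poses are not given: they have to be found in the camera images.
- carrier: grey cake carrier fixed to the table: open box 220 deep (x) by 300 wide (y) by 90 mm high, walls 6 mm; origin at the centre of its underside, x towards the hinge side (ahead at yaw 0), y left. Hinge axis of the lid: along y at x = 110, z = 90 mm. Two black C-shaped keepers on the front wall: x -110 to -128, |y| 100 to 132 mm, up to z = 113 mm.
- lid (a joint): angle of the white lid in rad: 0 shut, grows as it opens, starts at 0.75 to 1.15. Flat plate 7 mm thick, 222 mm from hinge axis to free front edge, 304 mm wide; shut, its outer face is level, 97 mm above the table. A stiff friction hinge (0.6 N m) holds it wherever it is left, so it must be pressed all the way down (a few N near the free edge).
- lid_push (a point): point on the lid's white outer face, midway between the catches, 170 mm from the hinge axis; it moves with the lid. Its z axis is the outward normal of the outer face, its x axis points to the hinge, y to the left.
- lid_edge (a point): middle of the lid's free front edge, on the outer face, 222 mm from the hinge axis; moves with the lid
- lining (a point): centre of the grey inner panel on the lid's underside (190 by 270 mm, 7 mm thick), 110 mm from the hinge axis; that panel must not be touched
- cake: the cream cake on a board in the carrier, 165 by 235 mm, 60 mm high; origin at the centre of its underside; must not be touched
- catch_left (a joint): travel in m of the left catch along the carrier's +y (outwards): 0 is free, 0.040 fully locked, starts at 0 to 0.010; slides with 1.5 N of friction and stays where it is left
- catch_right (a joint): travel in m of the right catch along the carrier's -y (outwards): 0 is free, 0.040 fully locked, starts at 0 to 0.010; slides with 1.5 N of friction and stays where it is left
- catch_left_knob (a point): top centre of the left catch's orange knob, 16 mm (x) by 24 mm (y), rising 22 mm above the lid's outer face, 180 mm from the hinge axis. Lid shut: at carrier x = -70, y = 70 mm plus its travel, z = 119 mm. Under the knob lies an orange foot 36 mm long in y, 4 mm high; a thin tongue runs from it to the front edge.
- catch_right_knob (a point): top centre of the right catch's orange knob, same size; with the lid shut at carrier x = -70 mm, y = -70 mm minus its travel, z = 119 mm
- glass_a: clear drinking glass, 64 mm across at the rim, 120 mm tall, origin at the centre of its foot; stands to the left of the carrier
- glass_b: clear drinking glass, 64 mm across at the rim, 120 mm tall, origin at the centre of its foot; stands to the right of the carrier
- glass_c: clear drinking glass, 64 mm across at the rim, 120 mm tall, origin at the centre of its foot; stands behind the carrier
- mug: blue mug, 80 mm across, 95 mm tall, origin at the centre of its foot, handle to its +y
- bottle: green bottle, 84 mm across, 300 mm tall, origin at the centre of its foot
- plates: stack of white plates, 150 mm across, 24 mm high, origin at the centre of its underside
- server: cake server lying on the table, about 280 mm long along its x, origin at its middle
Not all that is in view belongs to the job. Leave any red or yellow look-alike of the glass_a alone.

How it is judged:
On the way, in this order (a step that is already met when the one before it is completed fails the run):
1. the lid is pushed fully shut (value of joint lid below 0.03 rad), for 0.2 s.
2. both catches are pushed out to the end of their travel (value of joint lid below 0.03 rad and value of joint each of catch_left, catch_right above 0.034 m), for 0.2 s.
At the end, for the whole second after the job is handed in: The lid is shut (below 0.03 rad) and at rest, both catches stand at 34 mm or more of their 40 mm travel, and every glass, the mug, bottle, plates and server lie within 30 mm of where they began, all but the server upright within 0.2 rad (all of step 2 and velocity of joint lid between -0.05 and 0.05 rad/s and distance of each of glass_a, glass_b, glass_c, mug, bottle, plates, server from where it was at the start of the episode below 0.03 m and angle between each of glass_a, glass_b, glass_c, mug, bottle, plates's own z axis and vertical below 0.2 rad); the robot touches nothing.
It fails at once if a catch is pushed across (past 22 mm) while the lid is still open (above 0.1 rad) (value of joint lid above 0.1 rad and value of joint any of catch_left, catch_right above 0.022 m).
It fails at once if the lid is slammed (closing faster than 3 rad/s) (velocity of joint lid below -3 rad/s).
It fails at once if the lid is lifted further open (above 1.35 rad) (value of joint lid above 1.35 rad).
It fails at once if the inside of the lid or the cake is touched (as in gripping the lid by its edge) (contact force between any of lid_c1, cake and the arm above 0.5 N or contact force between any of lid_c1, cake and the fingers above 0.5 N).
It fails at once if a glass, the mug, bottle, plates or server is moved by more than 30 mm, lifted by more than 10 mm or tipped (distance of any of glass_a, glass_b, glass_c, mug, bottle, plates, server from where it was at the start of the episode above 0.03 m or height (world z) of any of glass_a, glass_b, glass_c, mug, bottle, plates above 0.01 m or angle between any of glass_a, glass_b, glass_c, mug, bottle, plates's own z axis and vertical above 0.3 rad or height (world z) of server above 0.025 m).
It also fails if it takes over 50 s, if anything falls off the work surface, if the arm or the gripper's body presses on something with over 40 N, if the wrist force passes 120 N, or if a joint passes its speed limit or range.

## Working session

There is one attempt and no reset: what is moved stays moved. The work goes in short steps, Python scripts to look and compute and a tool call to move; the robot and the scene stay as the last step left them, time stands still between calls to the robot, and variables do not carry over. Pictures are saved under pics/ and viewed, at most 10 in all, crops included, and the job is handed in when it is done.

Besides the shell and the picture viewer there is one more tool, called as name(argument=value, ...) on one line, values as JSON. carry_out: Moves the arm, as the interface text tells. Its arguments: {"type":"object","properties":{"steps":{"type":"array"}},"required":["steps"]}

```bash
mkdir -p pics
python3 - <<'E'
from bench import ctrl
import cv2,numpy as np
np.set_printoptions(precision=4,suppress=True)
o=ctrl.get_obs();print(o)
for n in("scene","side","wrist"):
    im=ctrl.camera(n);np.save(f"pics/{n}.npy",im);cv2.imwrite(f"pics/{n}0.png",im[:,:,::-1]);print(n,ctrl.camera_params(n))
a=[cv2.imread(f"pics/{n}0.png") for n in("scene","side")]
cv2.imwrite("pics/a.png",cv2.resize(a[0],(800,600)));cv2.imwrite("pics/b.png",cv2.resize(a[1],(800,600)))
E
```

```text
{'time_s': 0.0, 'q': array([ 0.9687,  0.1816,  1.608 ,  0.    ,  1.3538, -0.2063]), 'dq': array([ 0.0002, -0.0006, -0.0014,  0.0002,  0.0003, -0.0016]), 'joint_efforts': array([  0.003 , -44.4871, -35.1348,   0.0001,   0.009 ,   0.    ]), 'eef_pos': array([0.2214, 0.5302, 0.303 ]), 'eef_rot': array([-0.0004,  0.1966,  0.9805, -0.0008]), 'wrist_force': array([-0.0905,  0.3795, -1.8065]), 'torque': array([-0.0265, -0.0184,  0.0641]), 'grasp_force': 0.0, 'opening': 0.9982722807681829}
scene {'vertical_fov': 43.626015668807106, 'cx': 254.12570233689138, 'cy': 193.06305264606928, 'cam_to_world': array([[-0.8953, -0.4063,  0.1827,  0.2154],
       [-0.4455,  0.8184, -0.363 ,  0.6436],
       [-0.002 , -0.4063, -0.9137,  1.6075],
       [ 0.    ,  0.    ,  0.    ,  1.    ]])}
side {'vertical_fov': 52.221061966501175, 'cx': 260.4745865404282, 'cy': 192.4861162409018, 'cam_to_world': array([[ 0.9079, -0.3254,  0.2644,  0.1446],
       [-0.4192, -0.7156,  0.5588, -0.7654],
       [ 0.0074, -0.6181, -0.786 ,  1.2148],
       [ 0.    ,  0.    ,  0.    ,  1.    ]])}
wrist {'vertical_fov': 65.17105320682752, 'cx': 257.59390516509995, 'cy': 192.52514412481858, 'hand_eye': array([[-0.0002, -0.9642, -0.2651,  0.0676],
       [ 1.    , -0.0001, -0.0006,  0.001 ],
       [ 0.0006, -0.2651,  0.9642, -0.0698],
       [ 0.    ,  0.    ,  0.    ,  1.    ]])}
```

View pics/a.png

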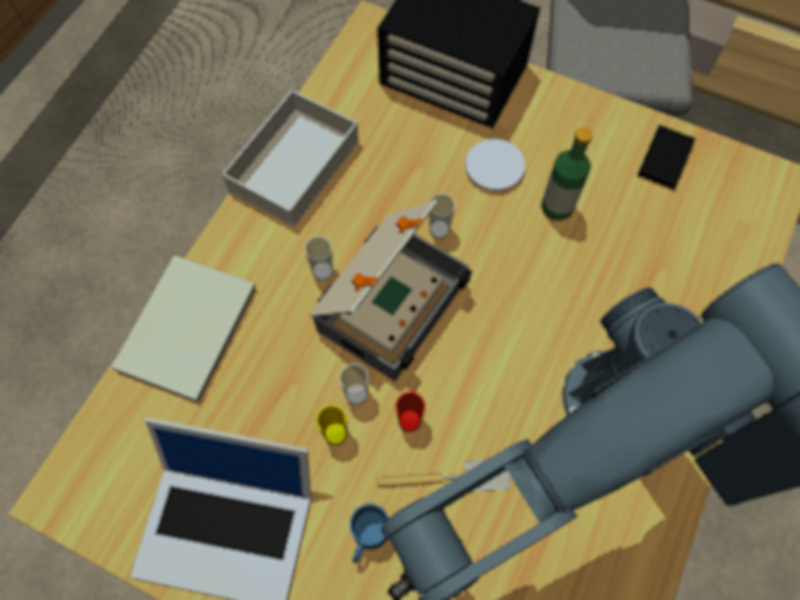

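View pics/b.png

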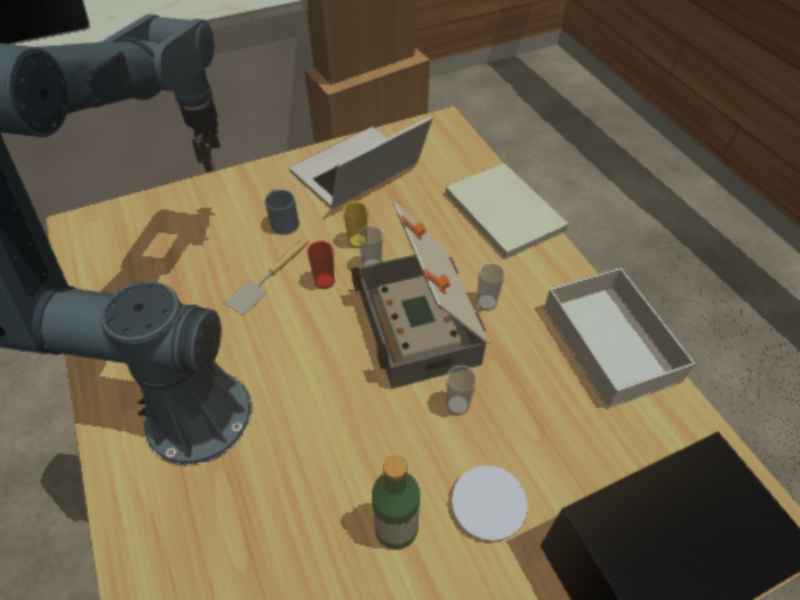

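Scene view (800x600): the carrier is at (390,290) with its lid tilted and orange catches at (363,281) and (408,224). The clear glasses are at (355,385), (440,215) and (320,258), with red (410,410) and yellow (333,425) look-alikes. The side view matches, with the carrier at (425,310) and the catches at (413,227) and (437,280).

Run:
```python
import cv2,numpy as np
a=cv2.imread("pics/scene0.png")[120:250,190:320];b=cv2.imread("pics/side0.png")[120:250,215:325]
a=cv2.resize(a,None,fx=4.5,fy=4.5,interpolation=cv2.INTER_CUBIC);b=cv2.resize(b,None,fx=4.5,fy=4.5,interpolation=cv2.INTER_CUBIC)
cv2.imwrite("pics/c.png",a);cv2.imwrite("pics/d.png",b)
for n in("scene0","side0"):
    im=cv2.cvtColor(cv2.imread(f"pics/{n}.png"),cv2.COLOR_BGR2HSV)
    m=cv2.inRange(im,(4,170,120),(15,255,255))
    k,l,s,c=cv2.connectedComponentsWithStats(m)
    for i in range(1,k):
        if s[i,4]>12: print(n,s[i],c[i])
```

```text
scene0 [254 139  16   9  72] [260.38888889 142.61111111]
scene0 [226 175  15  10  76] [232.         179.47368421]
scene0 [253 250  19  16  49] [261.87755102 255.91836735]
side0 [257 139  15  12  43] [265.48837209 145.09302326]
side0 [272 173  14  13  54] [279.85185185 178.90740741]
side0 [203 176   3   7  13] [203.92307692 178.92307692]
```

View pics/c.png

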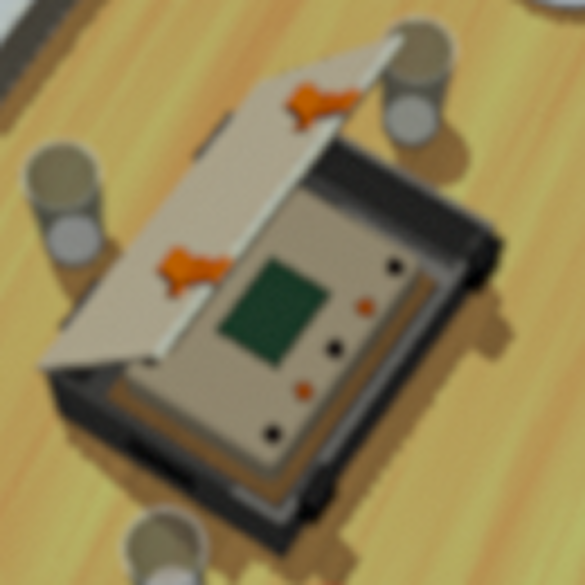

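View pics/d.png

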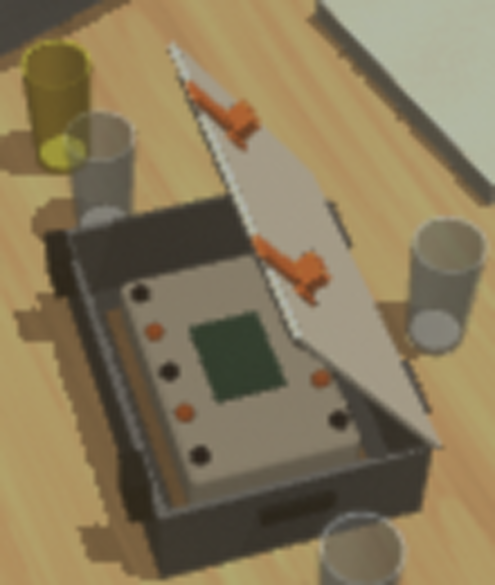

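Crops. Lid free corners: left at scene (158,358), side (172,46); right at scene (400,38), side (298,338). Hinge corners: left at scene (45,366), right at scene (268,82), side (438,443). Box front top corners: left at scene (283,523), side (72,235); right at scene (492,232), side (160,515). I'll triangulate these.

```bash
cat > h.py <<'E'
import numpy as np,cv2
from bench import ctrl
from scipy.optimize import least_squares
from scipy.spatial.transform import Rotation as R
np.set_printoptions(precision=4,suppress=True)
def ray(n,px):
    p=ctrl.camera_params(n);f=192/np.tan(np.radians(p["vertical_fov"]/2));T=p["cam_to_world"]
    d=T[:3,:3]@np.array([(px[0]-p["cx"])/f,(px[1]-p["cy"])/f,1]);return T[:3,3],d/np.linalg.norm(d)
def tri(obs):
    A=np.zeros((3,3));b=np.zeros(3);rs=[ray(*o) for o in obs]
    for c,d in rs:
        P=np.eye(3)-np.outer(d,d);A+=P;b+=P@c
    x=np.linalg.solve(A,b);return x,[np.linalg.norm(np.cross(x-c,d))*1000 for c,d in rs]
def plane(n,px,z):
    c,d=ray(n,px);return c+d*(z-c[2])/d[2]
E
python3 - <<'E'
from h import *
S=lambda u,v:("scene",(u/4.5+190-.4,v/4.5+120-.4)); D=lambda u,v:("side",(u/4.5+215-.4,v/4.5+120-.4))
P=dict(lidL=(S(158,358),D(172,46)),lidR=(S(400,38),D(298,338)),hL=(S(45,366),D(322,190)),hR=(S(268,82),D(438,443)),bL=(S(283,523),D(72,235)),bR=(S(492,232),D(160,515)),
 kL=(("scene",(228,178.5)),D(240,112)),kR=(("scene",(255.5,142)),D(314,272)))
for k,v in P.items(): print(k,*tri(v))
t={k:tri(v)[0] for k,v in P.items()}
for n,v in dict(a=S(170,580),b=S(411,120),c=S(75,240)).items(): print(n,plane(*v,0.005))
print('red',plane("scene",(410*.64,422*.64),0.005))
for n,v in dict(a=D(100,220),b=("side",(458*.64,405*.64)),c=D(435,330),red=("side",(324*.64,282*.64))).items(): print(n,plane(*v,0.005))
def pts(x,y,w,th):
    c=lambda X,Y,Z:np.array([x+np.cos(w)*X-np.sin(w)*Y,y+np.sin(w)*X+np.cos(w)*Y,Z])
    l=lambda r,Y,n:c(.11-r*np.cos(th)+n*np.sin(th),Y,.09+r*np.sin(th)+n*np.cos(th))
    return dict(lidL=l(.222,.152,.004),lidR=l(.222,-.152,.004),bL=c(-.11,.15,.09),bR=c(-.11,-.15,.09),hR=l(0,-.152,.007))
r=least_squares(lambda q:np.concatenate([pts(*q)[k]-t[k] for k in pts(*q)]),[.6,0,0,1])
print(r.x,np.degrees(r.x[2:])); q=pts(*r.x)
for k in q: print(k,(q[k]-t[k])*1000)
E
```

```text
lidL [0.5541 0.1703 0.271 ] [np.float64(0.6704065731595803), np.float64(0.6704065731595306)]
lidR [ 0.5145 -0.1286  0.272 ] [np.float64(0.13627107176153855), np.float64(0.1362710717615863)]
hL [0.6822 0.1442 0.0727] [np.float64(3.4379211841212576), np.float64(3.4379211841210533)]
hR [ 0.6336 -0.1461  0.0962] [np.float64(2.0330806069420064), np.float64(2.033080606942014)]
bL [0.4597 0.1794 0.0812] [np.float64(4.075780562234287), np.float64(4.075780562234339)]
bR [ 0.4169 -0.1091  0.0831] [np.float64(1.3395140965452732), np.float64(1.3395140965452208)]
kL [0.5804 0.0981 0.2546] [np.float64(0.8772039828574066), np.float64(0.8772039828575209)]
kR [ 0.5635 -0.0621  0.246 ] [np.float64(1.188734788710047), np.float64(1.1887347887099875)]
a [0.5251 0.2372 0.005 ]
b [ 0.5311 -0.2138  0.005 ]
c [0.732  0.0128 0.005 ]
red [0.3823 0.2519 0.005 ]
a [0.5155 0.2494 0.005 ]
b [ 0.5313 -0.2194  0.005 ]
c [0.7324 0.01   0.005 ]
red [0.3829 0.2388 0.005 ]
[ 0.5464  0.0194 -0.1463  0.96  ] [-8.3845 55.0055]
lidL [0.5459 1.5109 3.1388]
lidR [-4.1785 -0.3049  2.1842]
bL [-0.2392  4.4357  8.7933]
bR [-1.2285 -3.8396  6.9229]
hR [ 5.1003 -1.8021 -2.2044]
```

```bash
cat >> h.py <<'E'
C=np.array([.546,.019]);W=-.146
def goal(X,Y,Zt,L=.073):
    c,s=np.cos(W),np.sin(W)
    p=np.array([C[0]+c*X-s*Y,C[1]+s*X+c*Y,Zt+L])
    M=np.array([[-c,-s,0],[-s,c,0],[0,0,-1.]]).T.T
    return p,R.from_matrix(np.column_stack([[-c,-s,0],[-s,c,0],[0,0,-1]]))
def shift(X,Y,Zt):
    o=ctrl.get_obs();q=o["eef_rot"];r0=R.from_quat([q[1],q[2],q[3],q[0]])
    p,r=goal(X,Y,Zt);print((X,Y,Zt),r0.inv().apply(p-o["eef_pos"]),(r0.inv()*r).as_rotvec())
E
python3 -c "
from h import *
shift(.055,0,.35);shift(.055,0,.24)"
```

```text
(0.055, 0, 0.35) [-0.5498 -0.3332 -0.1195] [-0.0013 -0.0005 -0.2498]
(0.055, 0, 0.24) [-0.5499 -0.333  -0.0095] [-0.0013 -0.0005 -0.2498]
```

carry_out(steps=[0, 0, -0.05, 0, 0, 0, 0, 0, 0, -0.1, 0, 0, -0.1, 0, -0.55, -0.333, -0.12, 0, 0, -0.25, 0, -0.55, -0.333, -0.12, 0, 0, -0.25, 0, -0.55, -0.333, -0.12, 0, 0, -0.25, 0, -0.55, -0.333, -0.12, 0, 0, -0.25, 0, -0.55, -0.333, -0.12, 0, 0, -0.25, 0, -0.55, -0.333, -0.12, 0, 0, -0.25, 0, -0.55, -0.333, -0.12, 0, 0, -0.25, 0, -0.55, -0.333, -0.12, 0, 0, -0.25, 0, -0.55, -0.333, -0.12, 0, 0, -0.25, 0, -0.55, -0.333, -0.12, 0, 0, -0.25, 0, -0.55, -0.333, -0.12, 0, 0, -0.25, 0, -0.55, -0.333, -0.12, 0, 0, -0.25, 0, -0.55, -0.333, -0.12, 0, 0, -0.25, 0, -0.55, -0.333, -0.12, 0, 0, -0.25, 0, -0.55, -0.333, -0.12, 0, 0, -0.25, 0, -0.55, -0.333, -0.12, 0, 0, -0.25, 0, -0.55, -0.333, -0.12, 0, 0, -0.25, 0, -0.55, -0.333, -0.12, 0, 0, -0.25, 0])

```text
time_s: 2.15
eef_pos: [0.6003, 0.0126, 0.4243]
eef_rot: [0.0, 0.072, 0.997, 0.0]
wrist_force: [0.7, -0.3, -0.3]
opening: 0.001
grasp_force: 0.0
```

Run:
```python
from h import *
o=ctrl.get_obs();print(o["time_s"],o["eef_pos"],o["wrist_force"],o["opening"])
shift(.055,0,.35);shift(.055,0,.24)
a=ctrl.camera("side")[60:240,200:400];b=ctrl.camera("wrist")
im=np.hstack([cv2.resize(a,(400,360),interpolation=cv2.INTER_CUBIC),cv2.resize(b,(400,300)).__class__((0,)) if 0 else cv2.copyMakeBorder(cv2.resize(b,(400,300)),0,60,0,0,0)])
cv2.imwrite("pics/e.png",im[:,:,::-1])
# where the orange knobs are in the wrist view -> mask centroid
m=cv2.inRange(cv2.cvtColor(b,cv2.COLOR_RGB2HSV),(4,150,100),(16,255,255));k,l,s,c=cv2.connectedComponentsWithStats(m)
print([(s[i],c[i]) for i in range(1,k) if s[i,4]>60])
```

```text
2.15 [0.6003 0.0126 0.4243] [ 0.7495 -0.3032 -0.3024] 0.0005953629208336817
(0.055, 0, 0.35) [-0.0004 -0.0016  0.0013] [0.0001 0.0006 0.0021]
(0.055, 0, 0.24) [-0.0003 -0.0016  0.1113] [0.0001 0.0006 0.0021]
[(array([219,  67,  10,  11,  84], dtype=int32), array([223.7381,  71.4524])), (array([283,  66,  10,  11,  86], dtype=int32), array([287.8721,  70.907 ])), (array([ 329,   95,   66,   71, 2378], dtype=int32), array([361.508 , 131.0391])), (array([ 114,   97,   70,   71, 2435], dtype=int32), array([148.6398, 132.5614]))]
```

View pics/e.png

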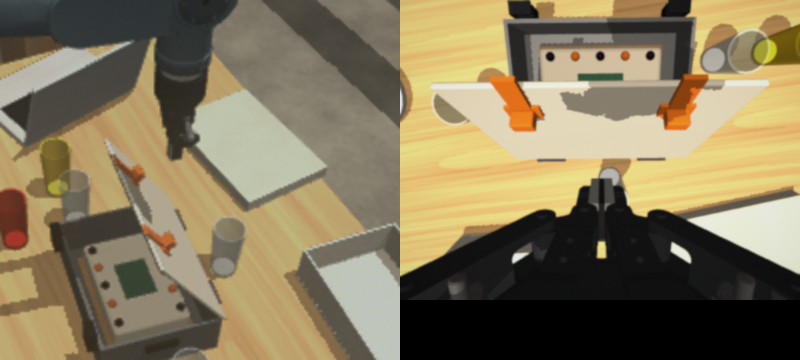

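Both knobs and the lid are centred about the fingers in the wrist view: lid edges at 432 and 770, fingers at 601, so the yaw is right. Now lower behind the outer face and push along an arc.

carry_out(steps=[0, 0, 0.05, 0, 0, 0, 0, 0, 0, 0.095, 0, 0, 0, 0, 0.015, 0, 0.106, 0, 0, 0, 0, 0.026, 0, 0.112, 0, 0, 0, 0, 0.036, 0, 0.119, 0, 0, 0, 0, 0.0455, 0, 0.126, 0, 0, 0, 0, 0.055, 0, 0.134, 0, 0, 0, 0, 0.063, 0, 0.143, 0, 0, 0, 0, 0.071, 0, 0.152, 0, 0, 0, 0, 0.0785, 0, 0.162, 0, 0, 0, 0, 0.085, 0, 0.172, 0, 0, 0, 0, 0.091, 0, 0.183, 0, 0, 0, 0, 0.096, 0, 0.194, 0, 0, 0, 0, 0.1, 0, 0.206, 0, 0, 0, 0])

```text
time_s: 3.65
eef_pos: [0.5013, 0.0259, 0.2168]
eef_rot: [-0.0, 0.073, 0.997, 0.0]
wrist_force: [-0.1, 0.4, 1.2]
opening: -0.001
grasp_force: 0.7
```

Run:
```python
from h import *
o=ctrl.get_obs();print(o["wrist_force"],o["torque"])
shift(-.045,0,.145);shift(-.054,0,.097)
a=ctrl.camera("side")[60:240,200:400]
cv2.imwrite("pics/f.png",cv2.resize(a,(600,540),interpolation=cv2.INTER_CUBIC)[:,:,::-1])
```

```text
[-0.0628  0.4153  1.2359] [ 0.0234  0.1202 -0.0203]
(-0.045, 0, 0.145) [-0.0002 -0.0003 -0.0012] [ 0.0001 -0.0004  0.0001]
(-0.054, 0, 0.097) [ 0.0088 -0.0003  0.0468] [ 0.0001 -0.0004  0.0001]
```

View pics/f.png

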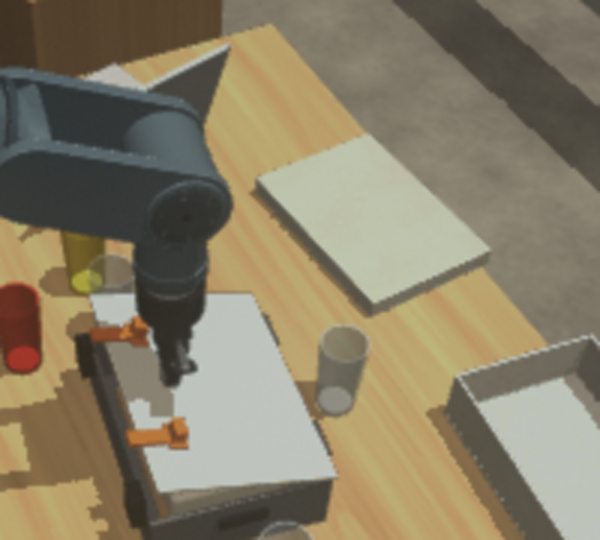

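The lid follows the fingertips and is now at about 0.25 rad; the catches at (120,333) and (160,435) are untouched. I'll push it shut slowly.

carry_out(steps=[0.003, 0, 0.012, 0, 0, 0, 0, 0.005, 0, 0.023, 0, 0, 0, 0, 0.007, 0, 0.033, 0, 0, 0, 0, 0.008, 0, 0.04, 0, 0, 0, 0, 0.009, 0, 0.044, 0, 0, 0, 0, 0.009, 0, 0.047, 0, 0, 0, 0, 0.009, 0, 0.047, 0, 0, 0, 0])

```text
time_s: 4.4
eef_pos: [0.4927, 0.0272, 0.1705]
eef_rot: [-0.0, 0.073, 0.997, 0.0]
wrist_force: [0.5, 0.1, 0.3]
opening: -0.002
grasp_force: 0.0
```

carry_out(steps=[0, 0, 0.002, 0, 0, 0, 0, 0, 0, 0.004, 0, 0, 0, 0, 0, 0, 0.004, 0, 0, 0, 0])

```text
time_s: 4.7
eef_pos: [0.4933, 0.0271, 0.1694]
eef_rot: [0.0, 0.073, 0.997, -0.0]
wrist_force: [-10.1, 1.7, 22.9]
opening: 0.001
grasp_force: 11.5
```

Firm stop: 23 N at z 0.169, so the lid is shut. Lift off and measure the catches with the wrist camera.

carry_out(steps=[0, 0, -0.02, 0, 0, 0, 0, 0, 0, -0.07, 0, 0, 0, 0, 0, 0, -0.1, 0, 0, 0, 0, 0, 0, -0.1, 0, 0, 0, 0, 0, 0, -0.1, 0, 0, 0, 0])

```text
time_s: 5.2
eef_pos: [0.4932, 0.0271, 0.2676]
eef_rot: [0.001, 0.073, 0.997, -0.0]
wrist_force: [-0.3, -0.1, -0.9]
opening: 0.0
grasp_force: 0.0
```

Run:
```python
from h import *
o=ctrl.get_obs();q=o["eef_rot"];r0=R.from_quat([q[1],q[2],q[3],q[0]]);print(o["eef_pos"],o["wrist_force"])
b=ctrl.camera("wrist");cv2.imwrite("pics/g.png",b[:,:,::-1])
p=ctrl.camera_params("wrist");f=192/np.tan(np.radians(p["vertical_fov"]/2));H=p["hand_eye"]
def pl(u,v,z):
    d=r0.apply(H[:3,:3]@np.array([(u-p["cx"])/f,(v-p["cy"])/f,1]));c=o["eef_pos"]+r0.apply(H[:3,3])
    w=c+d*(z-c[2])/d[2];return r0.inv().apply(w-o["eef_pos"])
hsv=cv2.cvtColor(b,cv2.COLOR_RGB2HSV);m=cv2.inRange(hsv,(4,150,80),(18,255,255));k,l,s,c=cv2.connectedComponentsWithStats(m)
for i in range(1,k):
    if s[i,4]>200:
        x,y,w,h,a=s[i];print(s[i],'top z: ',pl(x,y+h/2,.119),pl(x+w,y+h/2,.119))
```

```text
[0.4932 0.0271 0.2676] [-0.2503 -0.0708 -0.8917]
[ 332   91   46   92 2945] top z:  [0.0487 0.0543 0.1485] [0.0486 0.0873 0.1485]
[ 133   94   47   91 2930] top z:  [ 0.0469 -0.0886  0.1485] [ 0.0469 -0.0548  0.1485]
```

View pics/g.png

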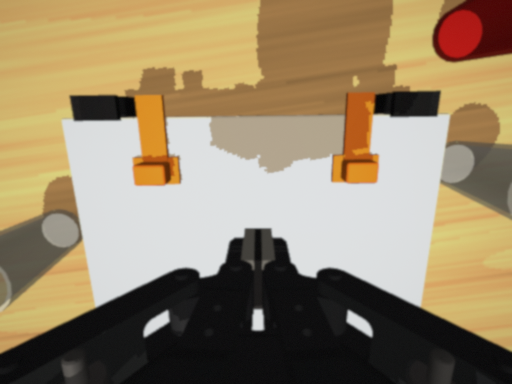

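The lid is shut. The left catch's knob (362,173 in the image) and the right one's (152,175) sit at tool y of about +0.076 and -0.076, x of about +0.018. Left catch first.

carry_out(steps=[0.018, 0.032, 0.03, 0, 0, 0, 0, 0.018, 0.032, 0.07, 0, 0, 0, 0, 0.018, 0.032, 0.087, 0, 0, 0, 0, 0.018, 0.032, 0.087, 0, 0, 0, 0, 0.018, 0.04, 0.087, 0, 0, 0, 0, 0.018, 0.046, 0.087, 0, 0, 0, 0, 0.018, 0.052, 0.087, 0, 0, 0, 0, 0.018, 0.058, 0.087, 0, 0, 0, 0, 0.018, 0.064, 0.087, 0, 0, 0, 0, 0.018, 0.07, 0.087, 0, 0, 0, 0, 0.018, 0.076, 0.087, 0, 0, 0, 0, 0.018, 0.08, 0.087, 0, 0, 0, 0, 0.018, 0.083, 0.087, 0, 0, 0, 0, 0.018, 0.083, 0.087, 0, 0, 0, 0])

```text
time_s: 6.65
eef_pos: [0.4872, 0.1119, 0.1798]
eef_rot: [-0.0, 0.073, 0.997, -0.0]
wrist_force: [0.5, -1.9, 1.7]
opening: 0.005
grasp_force: 0.9
```

Sliding friction only so far, so nudge on to the stop.

carry_out(steps=[0, 0.003, 0, 0, 0, 0, 0, 0, 0.005, 0, 0, 0, 0, 0, 0, 0.007, 0, 0, 0, 0, 0, 0, 0.007, 0, 0, 0, 0, 0])

```text
time_s: 7.05
eef_pos: [0.4877, 0.1141, 0.1798]
eef_rot: [-0.001, 0.072, 0.997, -0.005]
wrist_force: [-4.4, -26.4, 6.9]
opening: 0.005
grasp_force: 13.8
```

Stop reached at 26 N. Back off, lift, and go to the right catch.

carry_out(steps=[0, -0.02, 0, 0, 0, 0, 0, 0, -0.03, -0.04, 0, 0, 0, 0, 0, -0.08, -0.04, 0, 0, 0, 0, 0, -0.122, -0.04, 0, 0, 0, 0, 0, -0.122, -0.04, 0, 0, 0, 0, 0, -0.122, 0, 0, 0, 0, 0, 0, -0.122, 0, 0, 0, 0, 0, 0, -0.13, 0, 0, 0, 0, 0, 0, -0.136, 0, 0, 0, 0, 0, 0, -0.142, 0, 0, 0, 0, 0, 0, -0.148, 0, 0, 0, 0, 0, 0, -0.154, 0, 0, 0, 0, 0, 0, -0.16, 0, 0, 0, 0, 0, 0, -0.166, 0, 0, 0, 0, 0, 0, -0.17, 0, 0, 0, 0, 0, 0, -0.174, 0, 0, 0, 0, 0, 0, -0.174, 0, 0, 0, 0, 0])

```text
time_s: 8.75
eef_pos: [0.4625, -0.0538, 0.1796]
eef_rot: [-0.001, 0.073, 0.997, -0.0]
wrist_force: [-0.5, -0.2, 0.1]
opening: 0.004
grasp_force: 0.0
```

carry_out(steps=[0, -0.002, 0, 0, 0, 0, 0, 0, -0.004, 0, 0, 0, 0, 0, 0, -0.004, 0, 0, 0, 0, 0])

```text
time_s: 9.05
eef_pos: [0.4621, -0.056, 0.1795]
eef_rot: [-0.0, 0.073, 0.997, 0.002]
wrist_force: [1.7, 6.7, 1.7]
opening: -0.002
grasp_force: 4.0
```

carry_out(steps=[0, -0.002, 0, 0, 0, 0, 0, 0, -0.003, 0, 0, 0, 0, 0, 0, -0.003, 0, 0, 0, 0, 0])

```text
time_s: 9.35
eef_pos: [0.4619, -0.0569, 0.1796]
eef_rot: [-0.0, 0.073, 0.997, 0.004]
wrist_force: [4.0, 18.4, 3.7]
opening: -0.006
grasp_force: 9.5
```

carry_out(steps=[0, 0.02, 0, 0, 0, 0, 0, 0.01, 0.04, -0.04, 0, 0, 0, 0, 0.01, 0.08, -0.08, 0, 0, 0, 0, 0.01, 0.08, -0.12, 0, 0, 0, 0, 0, 0.08, -0.14, 0, 0, 0, 0, 0, 0.08, -0.14, 0, 0, 0, 0, 0, 0.08, -0.14, 0, 0, 0, 0])

```text
time_s: 10.05
eef_pos: [0.4732, 0.0188, 0.3193]
eef_rot: [-0.0, 0.073, 0.997, -0.0]
wrist_force: [0.0, 0.7, -0.5]
opening: -0.003
grasp_force: 0.0
```

Run:
```python
from h import *
b=ctrl.camera("wrist");cv2.imwrite("pics/i.png",b[:,:,::-1])
```

```text
(no output)
```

View pics/i.png

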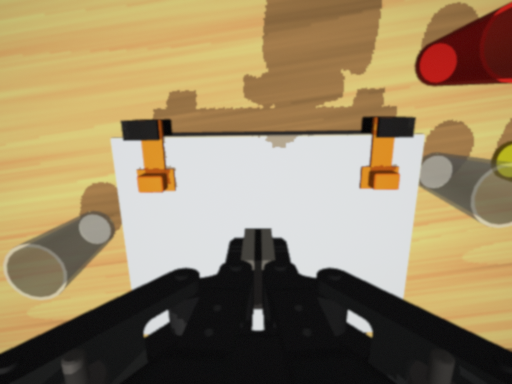

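Both tongues now sit under the black keepers at (395,126) and (147,130). The foot inner edges, at columns 175 and 360 against lid edges 116 and 421, put both travels at about 38–40 mm. The lid is shut and the glasses still stand.

```bash
python3 -c "
from bench import ctrl
print(ctrl.hand_in())"
```

```text
the job is handed in; nothing more can be done
None
```

I pushed the lid fully shut, then slid both catches out to firm stops under their keepers (about 38–40 mm each, by my camera estimate), and handed the job in; no verdict came back.

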